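# Find the rattling jar case

## Robot

A 6-joint arm with a two-finger parallel gripper is mounted at the origin on a cart in front of the work surface, level with it; the furniture and walls round the work are solid. World frame = base frame: x ahead of the robot, y to its left, z up, the work surface at z = 0. Lengths are in m, angles in degrees, forces in N, time in s.
With the tool pointing down it reaches from about 0.4 to 0.825 m from the base axis. Payload 7 kg.
Tool frame: the origin (TCP) lies midway between the tips of the shut fingers; the grasp point (between the pads) lies 19 mm behind it; z points along the fingers, y is the line along which they close (so a half turn about z gives the same grasp; the last joint's range is limited). The gripper opens to 88 mm and grips with 3 to 60 N. Pads are 19 mm wide; open, the fingers measure 130 mm over their backs; the gripper's body (78 mm by 193 mm) begins 47 mm behind the grasp point.
Start: joints at [-57.118, 20.546, 0.682, 0, -70.136, -16.507], TCP at [0.19, -0.648, 0.227] pointing down, gripper open.
Joint ranges: [-176.03, 176.03], [-82.01, 121.73], [-58.28, 71.71], [-173.87, 95.51], [-174.79, -0.11], [-173.66, 173.66]. Speed limits (degrees/s): [136.94, 136.94, 172.46, 180, 180, 180].

## Interface

Orientations are given as [roll, pitch, yaw] about the fixed x, y, z axes, in that order (R = Rz(yaw) Ry(pitch) Rx(roll)).
In Python, from plant import ctrl, viewer, close_job gives the robot as it stands. The module is installed in compiled form; this text tells all that it offers.
- The arm moves only by the tool step_arm, never from a script. Its argument "moves" is a list that holds one entry, the list of rows, each a list of 5 numbers: the shift along the world's x, y, z in cm, then the turn about the world's z in rad, then the finger opening in cm, from 0 to 8.76. In form: [[[tx, ty, tz, twist, grip], ...]]. A call has 1 to 10 rows; each row shifts and turns the commanded pose from where the row before left it; what a row does not reach is not made up. A row lasts 1/10 s, in which the tool goes at most 50 mm and 8.59 degrees, less where a joint would pass 70% of its speed; a pose out of reach is approached as far as the arm can. A call with a gripper value outside its range is refused whole. The fingers move at their own pace and stop on an object; the grip force is fixed at half the most. Time passes only in rows, so rows that do not move let the fingers close. It gives the time, the measured TCP pose, the force, the opening and the grip force at its end, in the units of the state.
- ctrl.get_obs(): the state, without advancing time (a new reading comes with each control period).
- viewer.snapshot(name): name is "side" or "top"; returns (picture, depth): 480x640x3 uint8, blue, green, red; 480x640 float32, m along the optical axis (not along the pixel's ray), 0 where there is no reading.
- viewer.camera_info(name): a dict with "camera_matrix" (3x3 intrinsics, pixels), "k1" (the pictures are not rectified: a ray, as slopes to the right and down, at radius r is drawn at 1 + k1 r^2 times it, then the intrinsics apply), "eye" and "orientation" of the camera in the world. Camera axes: x right, y down, z forward; pixel columns grow to the right and rows downward; lengths in m; the calibration is good to about 2 mm. A picture is of the moment at which its call begins. camera_info takes no time and is no camera call.
- close_job(): hands the job in; it is judged then, once.
The state is a dict: "clock": time; "joint_pos": joint angles; "qvel": joint speeds; "tau": joint torques, N m; "tool_pos": TCP position; "orientation": TCP orientation; "force": force on the tool from outside, world axes, zero at the start; "moment": the same for the moment, N m; "opening": finger opening in m; "gripper_force": force on a finger pad.
Only numpy, scipy, OpenCV 4.12 (cv2) and the standard library are available. Lean on these libraries where they do the work, as an engineer would, in place of code of your own. Each camera call takes 0.05 s, during which the arm holds its last target. There are 200 camera calls.

## Task

One of the three sealed metal cases has its grinding ball loose inside and rattles: pick them up and shake or rock them to find out which, without ever tipping a case over on its side. Finish holding that case upright and still above the middle of the round steel pan, at least 10 cm clear of it (do not put it down or let go: the program ends while holding), with the other two cases standing upright on the bare worktop, clear of the pan. Leave the spirit lamp and the lone petri dish where they are.

Things in the scene. Friction and masses are not known exactly. Their poses are not given: they have to be found in the camera images.
- case_1_centre (a point): centre (half-way up) of one of three cases that look alike: sealed metal box 90 x 90 mm, 90 mm high in all, lid top 5 mm above this point. Over the lid a black bar handle on two posts: 68 mm long along the case's x, 18 mm wide along its y, 24 mm tall, from 21 to 45 mm above this point; 16 mm free gap under the bar. z axis up. The case lies within 0.5 rad of square to the bench
- case_2_centre (a point): the same point of the second case; shape, size and axes as case_1. Each case holds a 32 mm, 0.3 kg ball in a hidden space 80 x 80 mm. In two cases it is held fast in the middle; in one, varying from run to run, it rolls up to 24 mm off the middle: it knocks when shaken and, when held tilted by 0.2 rad or more, the ball rolls to the low side, and stays there if gently levelled
- case_3_centre (a point): the same point of the third case; shape, size, axes and contents as told under case_1 and case_2. The empty cases differ by chance: each weighs 0.50 to 0.61 kg in all, so weighing tells nothing
- pan_centre (a point): middle of the inner floor of the shallow round steel pan, 110 mm across and 14 mm high, fixed to the worktop; this point is 3 mm above the worktop
- lamp_centre (a point): centre of the spirit lamp, a pot-shaped thing 72 x 79 mm and 67 mm high, loose among the cases; to be left alone
- plate_centre (a point): centre of a lone white petri dish, 102 mm across, 16 mm high, loose on the left of the work; to be left alone

How it is judged (in metres and radians):
At the end, for the whole second after the job is handed in: the case with the loose ball is held still, within 0.3 rad of upright, centre within 50 mm of the pan's middle from above, underside 80 mm or more above the worktop; the other two stand released, upright within 0.1 rad on the worktop, 85 mm or more (centres) from the pan's middle (((distance between ball_c0 and case_1_centre below 0.065 m and height (world z) of case_1_centre above 0.125 m and angle between case_1_centre's own z axis and vertical below 0.3 rad and horizontal distance between case_1_centre and pan_centre below 0.05 m and contact force between case_1 and the fingers above 1 N and contact force between case_1 and pan below 0.05 N and linear speed of case_1 below 0.05 m/s and height (world z) of case_2_centre between 0.04 and 0.053 m and angle between each of case_2_centre, case_3_centre's own z axis and vertical below 0.1 rad and horizontal distance between each of case_2_centre, case_3_centre and pan_centre above 0.085 m and linear speed of each of case_2, case_3 below 0.03 m/s and contact force between each of case_2, case_3 and the arm below 0.05 N and contact force between each of case_2, case_3 and case_1 below 0.05 N and height (world z) of case_3_centre between 0.04 and 0.053 m) or (distance between ball_c0 and case_2_centre below 0.065 m and height (world z) of case_2_centre above 0.125 m and angle between case_2_centre's own z axis and vertical below 0.3 rad and horizontal distance between case_2_centre and pan_centre below 0.05 m and contact force between case_2 and the fingers above 1 N and contact force between case_2 and pan below 0.05 N and linear speed of case_2 below 0.05 m/s and height (world z) of case_1_centre between 0.04 and 0.053 m and angle between each of case_1_centre, case_3_centre's own z axis and vertical below 0.1 rad and horizontal distance between each of case_1_centre, case_3_centre and pan_centre above 0.085 m and linear speed of each of case_1, case_3 below 0.03 m/s and contact force between each of case_1, case_3 and the arm below 0.05 N and contact force between each of case_1, case_3 and case_2 below 0.05 N and height (world z) of case_3_centre between 0.04 and 0.053 m) or (distance between ball_c0 and case_3_centre below 0.065 m and height (world z) of case_3_centre above 0.125 m and angle between case_3_centre's own z axis and vertical below 0.3 rad and horizontal distance between case_3_centre and pan_centre below 0.05 m and contact force between case_3 and the fingers above 1 N and contact force between case_3 and pan below 0.05 N and linear speed of case_3 below 0.05 m/s and height (world z) of case_1_centre between 0.04 and 0.053 m and angle between each of case_1_centre, case_2_centre's own z axis and vertical below 0.1 rad and horizontal distance between each of case_1_centre, case_2_centre and pan_centre above 0.085 m and linear speed of each of case_1, case_2 below 0.03 m/s and contact force between each of case_1, case_2 and the arm below 0.05 N and contact force between each of case_1, case_2 and case_3 below 0.05 N and height (world z) of case_2_centre between 0.04 and 0.053 m))); the arm keeps its last pose, push and grip.
It fails at once if the spirit lamp or the lone petri dish is pushed more than 40 mm from its place, or the lamp is tipped over (distance of any of lamp_centre, plate_centre from where it was at the start of the episode above 0.04 m or angle between lamp_centre's own z axis and vertical above 0.5 rad).
It fails at once if a case is tipped over beyond 80 degrees (angle between any of case_1_centre, case_2_centre, case_3_centre's own z axis and vertical above 1.4 rad).
It also fails if it takes over 72 s, if anything falls off the work surface, if the arm or the gripper's body presses on something with over 40 N, if the wrist force passes 120 N, or if a joint passes its speed limit or range.

## Working session

There is one attempt and no reset: what is moved stays moved. The work goes in short steps, Python scripts to look and compute and a tool call to move; the robot and the scene stay as the last step left them, time stands still between calls to the robot, and variables do not carry over. Pictures are saved under pics/ and viewed, at most 10 in all, crops included, and the job is handed in when it is done.

Besides the shell and the picture viewer there is one more tool, called after ">>>" as name(argument=value, ...), one argument or row to a line, values as JSON. step_arm: Moves the arm, as the interface text tells. Its arguments: {"type":"object","properties":{"moves":{"type":"array","items":{"type":"array","items":{"type":"array","items":{"type":"number"}}}}},"required":["moves"]}

```bash
mkdir -p pics
cat > h.py <<'E'
import numpy as np, cv2
from plant import ctrl, viewer, close_job
def snap(name):
    im,d=viewer.snapshot(name); return im,d,viewer.camera_info(name)
def world(d,ci):
    K=np.array(ci["camera_matrix"]);k=ci["k1"]
    v,u=np.mgrid[0:480,0:640].astype(np.float64)
    p=cv2.undistortPoints(np.stack([u.ravel(),v.ravel()],1)[:,None],K,np.array([k,0,0,0.])).reshape(480,640,2)
    P=np.dstack([p[...,0]*d,p[...,1]*d,d])
    R=np.array(ci["orientation"])
    if R.shape!=(3,3):
        from scipy.spatial.transform import Rotation as Ro
        R=Ro.from_euler('xyz',R,degrees=True).as_matrix()
    W=P@R.T+np.array(ci["eye"]); W[d==0]=np.nan
    return W
E
python3 - <<'E'
from h import *
o=ctrl.get_obs();print(o)
for n in("top","side"):
    im,d,ci=snap(n);print(n,ci);cv2.imwrite(f"pics/{n}0.png",im);np.savez(f"{n}0.npz",W=world(d,ci),im=im)
E
```

```text
{'clock': 0.0, 'joint_pos': array([-5.71187150e+01,  2.05898713e+01,  6.32928572e-01, -1.89874669e-02,
       -7.01349252e+01, -1.65054789e+01]), 'qvel': array([ 0.07808115,  0.07498774,  0.02293223, -0.02279952, -0.03275955,
        0.0393878 ]), 'tau': array([ 2.48864953e-04, -5.82727039e+01,  2.93069834e+01,  6.99713454e+00,
        7.24869737e-03, -1.43083153e-04]), 'tool_pos': array([ 0.19011997, -0.64716206,  0.22563747]), 'orientation': array([ 1.79906846e+02, -8.98877633e-03, -1.63630653e+02]), 'force': array([ 0.08297065, -0.27050782, -0.20045783]), 'moment': array([-0.02915588, -0.00824395, -0.05820446]), 'gripper_force': 0.0, 'opening': 0.08792784407561884}
top {'camera_matrix': array([[490.23722454,   0.        , 319.13583122],
       [  0.        , 490.23722454, 234.4715958 ],
       [  0.        ,   0.        ,   1.        ]]), 'k1': -0.06341889930711692, 'eye': array([0.27914279, 0.08428488, 0.87168259]), 'orientation': array([-1.62784751e+02,  1.01735667e-01, -7.97831488e+01])}
side {'camera_matrix': array([[481.55537142,   0.        , 317.57039885],
       [  0.        , 481.55537142, 231.04456979],
       [  0.        ,   0.        ,   1.        ]]), 'k1': 0.003713342906227703, 'eye': array([0.39738031, 0.81875034, 0.5677568 ]), 'orientation': array([-125.05763847,    1.45003745, -170.87013822])}
```

View pics/top0.png

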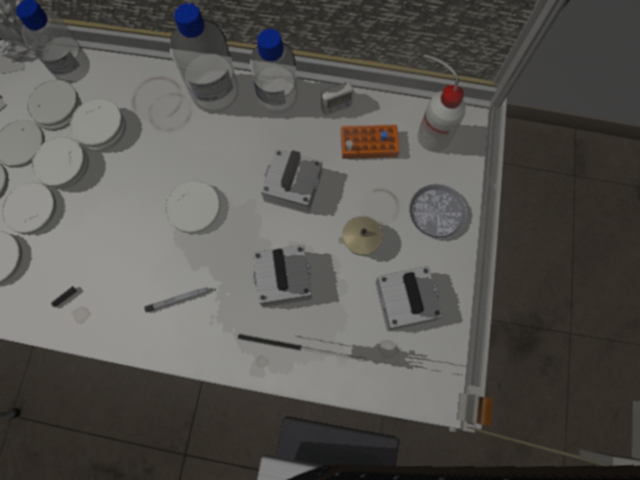

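View pics/side0.png

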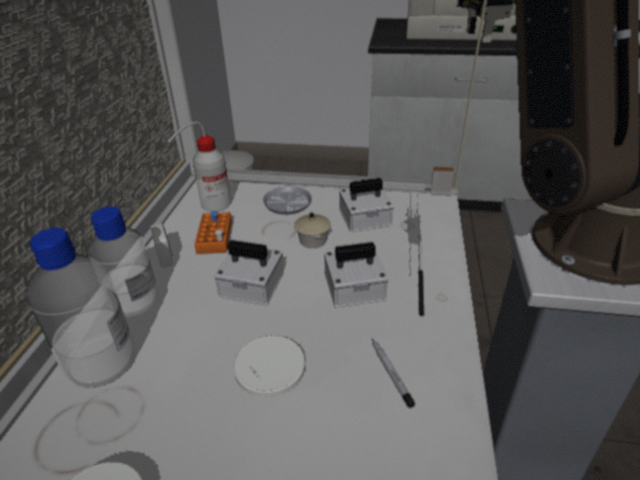

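Run:
```python
from h import *
W=np.load("top0.npz")["W"]
def blobs(lo,hi,amin,tag):
    m=((W[...,2]>lo)&(W[...,2]<hi)&(W[...,0]>0.2)).astype(np.uint8)
    n,l,s,c=cv2.connectedComponentsWithStats(m)
    for i in range(1,n):
        if s[i,4]<amin: continue
        P=W[l==i][:,:2].astype(np.float32)
        r=cv2.minAreaRect(P*1000)
        print(tag,s[i,:5],np.round(c[i]),"mean",P.mean(0).round(4),"rect",np.round(r[0],1),np.round(r[1],1),round(r[2],1),"z",np.median(W[l==i][:,2]).round(4))
blobs(.078,.1,60,"handle")
blobs(.04,.06,200,"lid")
blobs(.06,.075,100,"lamp")
blobs(.006,.025,150,"low")
```

```text
handle [ 39   3 138  25 968] [109.  15.] mean [0.8967 0.6252] rect [895.7 630.6] [ 11.  290.4] 0.2 z 0.0893
handle [218  25  43  13 265] [239.  31.] mean [0.8966 0.3563] rect [896.2 354.5] [ 7.9 82.7] 1.0 z 0.0899
handle [  0  28  24  13 168] [12. 35.] mean [0.8186 0.8064] rect [817.3 811. ] [17.5 51.9] 19.5 z 0.0912
handle [ 32  30  43  33 382] [59. 52.] mean [0.796  0.6956] rect [801.9 703.1] [45.2 83.1] 47.2 z 0.0891
handle [ 280   33  164   34 1149] [357.  49.] mean [0.8969 0.1233] rect [896.8 114.8] [319.1   9.1] 89.4 z 0.0888
handle [436  57  79  36 569] [481.  70.] mean [ 0.8914 -0.1145] rect [ 897.1 -105.4] [152.9  41.4] 74.8 z 0.0896
handle [180  62  53  31 348] [210.  83.] mean [0.7721 0.3814] rect [781.4 385.8] [ 44.9 101. ] 28.3 z 0.0891
handle [252  71  44  23 314] [275.  86.] mean [0.7881 0.2616] rect [795.1 263.6] [35.1 80.6] 15.9 z 0.0888
handle [424 109  37  25 245] [439. 125.] mean [ 0.759  -0.0473] rect [765.3 -48.4] [66.2 30.5] 73.8 z 0.0885
handle [281 150  20  38 403] [291. 168.] mean [0.6281 0.1993] rect [630.4 200.1] [18.6 68.4] 84.2 z 0.0889
handle [273 248  
[... 4170 characters left out ...]
.] mean [0.4948 0.6883] rect [495.7 690.9] [103.2 102.8] 37.4 z 0.0157
low [409 184  58  55 560] [441. 206.] mean [ 0.6364 -0.0816] rect [625.6 -76.6] [108.8 108.4] 6.7 z 0.0109
low [263 192  53  21 176] [290. 204.] mean [0.5883 0.1973] rect [588.7 196.1] [37.6 98.1] 18.5 z 0.0161
low [  0 231  22  53 851] [  9. 256.] mean [0.3977 0.6933] rect [399.6 693.4] [99.4 40.3] 18.7 z 0.0154
low [ 51 286  26  21 181] [ 63. 297.] mean [0.3442 0.5664] rect [344.5 567.4] [13.  48.1] 48.2 z 0.0117
low [144 288  68  24 417] [175. 299.] mean [0.3774 0.3636] rect [379.2 360.3] [ 13.1 123.3] 28.1 z 0.0103
low [238 335  65  16 271] [270. 342.] mean [0.3348 0.1824] rect [334.8 183. ] [114.2   8.9] 89.7 z 0.008
```

The top view shows the cases at about (292,175), (280,272) and (410,298), the lamp at (362,235), the pan at (438,210) and the petri dish at (192,206). A thin post stands at the front right, around (486,411). I need to know whether there is a pane between the arm and the work.

Run:
```python
from h import *
for n in("top","side"):
    z=np.load(f"{n}0.npz");W=z["W"]
    m=(W[...,2]>.1)&(W[...,1]<-.12)&(W[...,1]>-.3)&(W[...,0]>.15)&(W[...,0]<1.0)
    P=W[m];print(n,len(P))
    H,e=np.histogramdd(P,bins=[np.arange(.15,1.01,.05),np.arange(-.3,-.11,.03),np.arange(.1,1.2,.1)])
    for i,j,k in np.argwhere(H>3): print(e[0][i].round(2),e[1][j].round(2),e[2][k].round(2),int(H[i,j,k]))
W=np.load("top0.npz")["W"]
for u,v in[(500,434),(560,449),(630,463),(520,75),(550,25),(470,440),(487,408),(493,250),(480,300)]: print("top",u,v,W[v,u].round(3))
W=np.load("side0.npz")["W"]
for u,v in[(452,150),(461,100),(478,40),(441,180),(300,60),(420,60),(300,160)]: print("side",u,v,W[v,u].round(3))
```

```text
top 4534
0.25 -0.18 0.1 65
0.25 -0.18 0.2 100
0.25 -0.18 0.3 145
0.25 -0.18 0.4 405
0.25 -0.15 0.4 209
0.25 -0.15 0.5 318
0.3 -0.18 0.4 77
0.85 -0.18 0.1 766
0.85 -0.18 0.2 1016
0.85 -0.18 0.3 67
0.85 -0.15 0.1 667
0.85 -0.15 0.2 644
0.9 -0.15 0.1 26
0.9 -0.15 0.2 26
side 4071
0.25 -0.18 0.1 85
0.25 -0.18 0.2 99
0.25 -0.18 0.3 120
0.85 -0.18 0.1 660
0.85 -0.18 0.2 840
0.85 -0.18 0.3 991
0.85 -0.18 0.4 37
0.85 -0.15 0.1 309
0.85 -0.15 0.2 376
0.85 -0.15 0.3 463
0.85 -0.15 0.4 30
0.9 -0.18 0.2 5
0.9 -0.18 0.3 7
0.9 -0.15 0.1 6
0.9 -0.15 0.2 13
0.9 -0.15 0.3 23
0.9 -0.15 0.4 5
top 500 434 [ 0.229 -0.514 -0.798]
top 560 449 [ 0.213 -0.719 -0.81 ]
top 630 463 [ 0.263 -0.135  0.517]
top 520 75 [ 1.4   -0.414 -0.55 ]
top 550 25 [ 0.866 -0.175  0.257]
top 470 440 [ 0.195 -0.42  -0.801]
top 487 408 [ 0.29  -0.186  0.05 ]
top 493 250 [ 0.571 -0.188  0.004]
top 480 300 [ 0.469 -0.167  0.023]
side 452 150 [ 0.126 -1.332 -0.441]
side 461 100 [ 0.121 -1.322 -0.195]
side 478 40 [ 0.255 -0.166  0.333]
side 441 180 [ 0.288 -0.165  0.032]
side 300 60 [ 0.952 -1.89  -0.196]
side 420 60 [ 0.314 -1.319 -0.025]
side 300 160 [ 0.981 -1.889 -0.818]
```

Run:
```python
import cv2,numpy as np
a=cv2.imread("pics/side0.png")[0:240,380:640];b=cv2.imread("pics/top0.png")[340:480,380:640]
f=lambda i:cv2.convertScaleAbs(cv2.resize(i,None,fx=1.5 ,fy=1.5,interpolation=3),alpha=2.2)
cv2.imwrite("pics/c.png",np.vstack([f(a),f(b)]))
```

```text
(no output)
```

View pics/c.png

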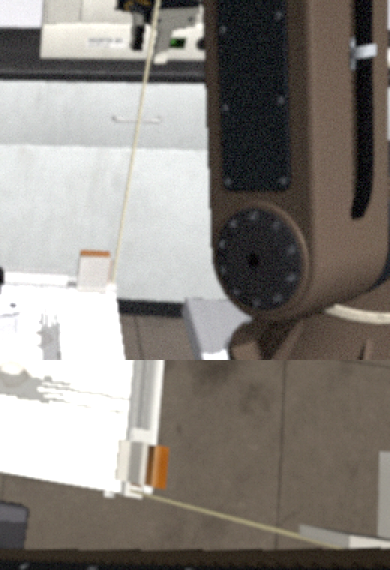

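Run:
```python
from h import *
for n in("top","side"):
    z=np.load(f"{n}0.npz");W=z["W"];im=z["im"]
    m=(W[...,2]>.06)&(W[...,1]<-.1)&(W[...,1]>-.22)&(W[...,0]>.2)&(W[...,0]<.4)
    vv,uu=np.nonzero(m);P=W[m];o=np.argsort(P[:,2])
    for s in np.array_split(o,14): print(n,len(s),P[s].min(0).round(3),np.median(P[s],0).round(3),P[s].max(0).round(3),uu[s].mean().round(),vv[s].mean().round())
    for (u,v) in ([(452,150),(461,100)] if n=="side" else [(540,444),(580,452)]):
        if n=="side":
            print([im[v-6:v+6,u+k-3:u+k+3].mean((0,1)).round(1) for k in(-20,-12,-7,7,12,20)])
        else: print([im[v+k-3:v+k+3,u-6:u+6].mean((0,1)).round(1) for k in(-20,-12,-7,7,12,20)])
    m=(W[...,2]>.3)&(W[...,0]<1);print("high pts",n,m.sum(), np.nanmin(W[m],0) if m.any() else 0,np.nanmax(W[m],0) if m.any() else 0)
```

```text
top 96 [ 0.254 -0.175  0.06 ] [ 0.256 -0.168  0.15 ] [ 0.258 -0.167  0.22 ] 496.0 434.0
top 96 [ 0.254 -0.176  0.22 ] [ 0.256 -0.168  0.267] [ 0.257 -0.167  0.307] 530.0 444.0
top 96 [ 0.254 -0.176  0.308] [ 0.256 -0.168  0.341] [ 0.257 -0.167  0.368] 559.0 451.0
top 96 [ 0.254 -0.172  0.369] [ 0.255 -0.168  0.409] [ 0.308 -0.122  0.472] 597.0 452.0
top 96 [ 0.26  -0.165  0.472] [ 0.284 -0.164  0.473] [ 0.308 -0.122  0.474] 626.0 432.0
top 96 [ 0.262 -0.165  0.474] [ 0.284 -0.164  0.475] [ 0.309 -0.121  0.476] 628.0 433.0
top 96 [ 0.26  -0.165  0.476] [ 0.28  -0.164  0.477] [ 0.308 -0.122  0.478] 631.0 435.0
top 95 [ 0.26  -0.165  0.478] [ 0.285 -0.163  0.479] [ 0.308 -0.122  0.48 ] 632.0 431.0
top 95 [ 0.26  -0.164  0.48 ] [ 0.281 -0.163  0.481] [ 0.308 -0.121  0.483] 630.0 437.0
top 95 [ 0.26  -0.163  0.483] [ 0.264 -0.122  0.487] [ 0.273 -0.12   0.493] 599.0 455.0
top 95 [ 0.26  -0.153  0.493] [ 0.264 -0.122  0.498] [ 0.266 -0.12   0.503] 603.0 457.0
top 95 [ 0.26  -0.148  0.504] [ 0.264 -0.122  0.509] [ 0.266 -0.121  0.514] 610.0 459.0
top 95 [ 0.26  -0.142  0.514] [ 0.264 -0.126
[... 1533 characters left out ...]
.253 -0.178  0.346] [ 0.255 -0.171  0.356] [ 0.256 -0.167  0.366] 480.0 27.0
side 23 [ 0.253 -0.175  0.366] [ 0.255 -0.17   0.375] [ 0.256 -0.167  0.384] 482.0 15.0
side 23 [ 0.253 -0.178  0.385] [ 0.255 -0.17   0.393] [ 0.256 -0.165  0.402] 484.0 5.0
[array([100.3, 100.9,  99.8]), array([100.7, 101.1,  99.9]), array([100.8, 101.2,  99.9]), array([93.2, 96.5, 96.8]), array([ 97.1, 100.1, 100. ]), array([100.1, 100.4,  99.5])]
[array([102.8, 103.1, 101.8]), array([100.5, 101.2, 100.3]), array([102.5, 103. , 102. ]), array([94.5, 98.8, 99.2]), array([101.4, 103. , 102.4]), array([102. , 102.4, 101.1])]
high pts side 31759 [ 0.0501344  -0.71589787  0.30000034] [0.92676714 0.33310976 0.467543  ]
```

The thin strip at (0.255, -0.17) running up to z≈0.47 looks like the front edge of a side pane. I'll retract the arm first, outside the pane, and see how far it folds.

>>> step_arm(
  moves=[
    [[0,3,0,0,4],[0,4,0.5,0,4],[0,4,0.5,0,4],[0,4,0.5,0,4],[0,4,0.5,0,4],[0,3,0,0,4]],
  ],
)

```text
clock: 0.7
tool_pos: [0.1899, -0.4257, 0.2469]
orientation: [-180.0, 0.0, -163.6]
force: [0.7, 1.2, -0.0]
opening: 0.0454
gripper_force: 0.0
```

Run:
```python
from h import *
o=ctrl.get_obs();print({k:np.round(o[k],3) for k in("joint_pos","tool_pos","orientation","clock","force")})
z=np.load("side0.npz");W=z["W"]
m=(W[...,0]<.45)&(W[...,1]<.2)&(W[...,1]>-.8)&(W[...,2]>-.05)&(W[...,0]>-.5)
m[:, :515]&=False
P=W[m]
for a in np.arange(-.05,.6,.05):
    s=P[(P[:,2]>=a)&(P[:,2]<a+.05)]
    if len(s)>20: print(round(a,2),len(s),np.percentile(s,[2,50,98],axis=0).round(3).tolist())
im,d,ci=snap("side");cv2.imwrite("pics/side1.png",cv2.convertScaleAbs(im,alpha=1.6));np.savez("side1.npz",W=world(d,ci),im=im)
```

```text
{'joint_pos': array([-4.1676e+01, -4.2900e-01, -2.2654e+01, -1.2000e-02, -6.7732e+01,
       -3.1939e+01]), 'tool_pos': array([ 0.19 , -0.426,  0.247]), 'orientation': array([-1.7997e+02,  3.2000e-02, -1.6362e+02]), 'clock': np.float64(0.7), 'force': array([ 0.683,  1.163, -0.036])}
-0.05 4943 [[-0.022, -0.133, -0.027], [0.099, 0.129, -0.002], [0.15, 0.162, -0.0]]
0.0 4913 [[-0.036, -0.066, 0.0], [0.056, 0.074, 0.013], [0.133, 0.15, 0.048]]
0.05 1990 [[-0.027, 0.013, 0.051], [0.03, 0.066, 0.072], [0.075, 0.086, 0.099]]
0.1 1252 [[-0.012, 0.049, 0.101], [0.023, 0.068, 0.125], [0.165, 0.127, 0.149]]
0.15 2733 [[0.008, 0.051, 0.151], [0.133, 0.115, 0.179], [0.182, 0.151, 0.199]]
0.2 4119 [[0.036, 0.035, 0.201], [0.128, 0.116, 0.226], [0.19, 0.15, 0.249]]
0.25 4351 [[0.045, 0.019, 0.251], [0.135, 0.103, 0.276], [0.2, 0.135, 0.299]]
0.3 4582 [[0.059, 0.005, 0.301], [0.145, 0.09, 0.325], [0.209, 0.119, 0.349]]
0.35 4825 [[0.07, -0.01, 0.351], [0.156, 0.074, 0.375], [0.219, 0.102, 0.399]]
0.4 3874 [[0.08, -0.017, 0.401], [0.16, 0.063, 0.419], [0.224, 0.086, 0.44]]
```

View pics/side1.png

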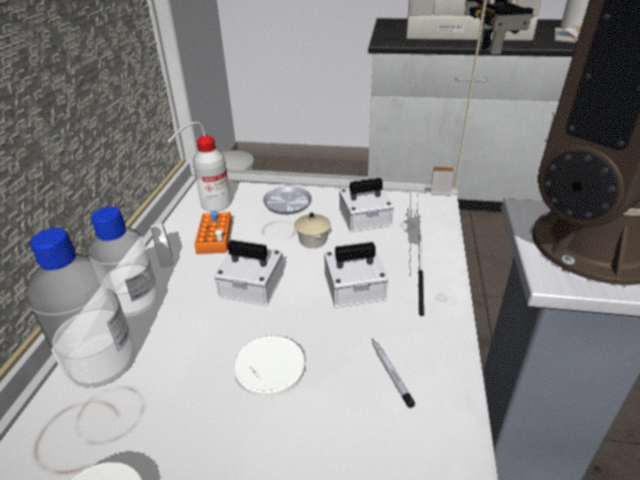

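Run:
```python
from h import *
W=np.load("top0.npz")["W"]
m=(W[...,2]>.2)&(W[...,0]<.253);m[:440]=False;P=W[m];print(len(P))
def fl(P,q,name):
    q=np.deg2rad(q);f=P[:,0]*np.cos(q)+P[:,1]*np.sin(q);l=-P[:,0]*np.sin(q)+P[:,1]*np.cos(q)
    Q=np.c_[f,l,P[:,2]]
    e=np.arange(-.3,.9,.06)
    for a in e:
        s=Q[(f>=a)&(f<a+.06)]
        if len(s)>30: print(name,"fwd",round(a,2),len(s),"lat",np.percentile(s[:,1],[2,50,98]).round(3),"z",np.percentile(s[:,2],[2,50,98]).round(3))
fl(P,-57.1,"top0")
for n,q in(("side0",-57.1),("side1",-41.7)):
    W=np.load(n+".npz")["W"];m=(W[...,2]>.12)&(W[...,1]>-1.0)&(W[...,0]<.3);m[:,:(488)]=False
    fl(W[m],q,n)
```

```text
3329
top0 fwd 0.0 329 lat [0.18  0.183 0.186] z [0.202 0.226 0.283]
top0 fwd 0.06 958 lat [0.179 0.181 0.183] z [0.218 0.325 0.418]
top0 fwd 0.12 1710 lat [0.179 0.18  0.182] z [0.374 0.479 0.561]
top0 fwd 0.18 332 lat [0.179 0.18  0.182] z [0.518 0.55  0.582]
side0 fwd -0.12 2147 lat [0.036 0.133 0.18 ] z [0.132 0.206 0.237]
side0 fwd -0.06 10937 lat [0.045 0.157 0.186] z [0.132 0.286 0.407]
side0 fwd 0.0 8165 lat [0.089 0.18  0.186] z [0.155 0.355 0.439]
side0 fwd 0.06 3563 lat [0.177 0.181 0.183] z [0.213 0.356 0.432]
side0 fwd 0.12 445 lat [0.177 0.179 0.181] z [0.352 0.402 0.427]
side0 fwd 0.54 558 lat [-0.202 -0.175 -0.141] z [0.239 0.31  0.335]
side1 fwd -0.12 668 lat [0.138 0.176 0.181] z [0.171 0.209 0.26 ]
side1 fwd -0.06 7424 lat [0.176 0.181 0.187] z [0.142 0.266 0.42 ]
side1 fwd 0.0 9304 lat [0.177 0.181 0.186] z [0.151 0.327 0.446]
side1 fwd 0.06 537 lat [0.174 0.178 0.181] z [0.181 0.286 0.429]
side1 fwd 0.3 617 lat [-0.177 -0.15  -0.118] z [0.314 0.339 0.356]
side1 fwd 0.36 788 lat [-0.196 -0.162 -0.11 ] z [0.252 0.329 0.36 ]
side1 fwd 0.42 118 lat [-0.215 -0.206 -0.161] z [0.255 0.296 0.362]
```

The upper arm lies on the left and the tool about 0.19 m to the right of the arm plane. I'll fold inwards and pass around the pane edge with the gripper's thin side towards it.

>>> step_arm(
  moves=[
    [[-1,2,0.5,0.149,4],[-1,2,0.5,0.149,4],[-1,2,0.5,0.149,4],[-1,2,0.5,0.149,4],[-1,2,0.5,0.149,4],[-1,2,0.5,0.149,4],[-1,2,0,0.149,4],[-1,2,0,0.149,4]],
  ],
)

```text
clock: 1.55
tool_pos: [0.1096, -0.2669, 0.2764]
orientation: [180.0, 0.0, -95.0]
force: [1.0, 1.4, 0.4]
opening: 0.0397
gripper_force: 0.0
```

>>> step_arm(
  moves=[
    [[-0.5,2,0,0.149,4],[0,1,0,0.149,4],[0,1,0,0.149,4],[0,0,0,0.149,4],[0,0,0,0.149,4],[0,0,0,0.149,4],[0,0,0,0.149,4],[0,0,0,0,4]],
  ],
)

```text
clock: 2.35
tool_pos: [0.1051, -0.2275, 0.2764]
orientation: [-180.0, 0.0, -35.4]
force: [-0.5, -0.1, 0.1]
opening: 0.0398
gripper_force: 0.0
```

Run:
```python
from h import *
o=ctrl.get_obs();print({k:np.round(o[k],3) for k in("joint_pos","tool_pos","orientation","clock","force")})
im,d,ci=snap("side");W=world(d,ci)
im2,d2,ci2=snap("top")
v=np.hstack([im,im2]);cv2.imwrite("pics/b.png",cv2.convertScaleAbs(cv2.resize(v,(800,300)),alpha=1.7))
```

```text
{'joint_pos': array([-1.5282e+01, -2.9619e+01, -3.7970e+01, -1.3000e-02, -8.1653e+01,
        6.9853e+01]), 'tool_pos': array([ 0.105, -0.227,  0.276]), 'orientation': array([-1.79989e+02,  8.00000e-03, -3.54310e+01]), 'clock': np.float64(2.35), 'force': array([-0.526, -0.071,  0.089])}
```

View pics/b.png

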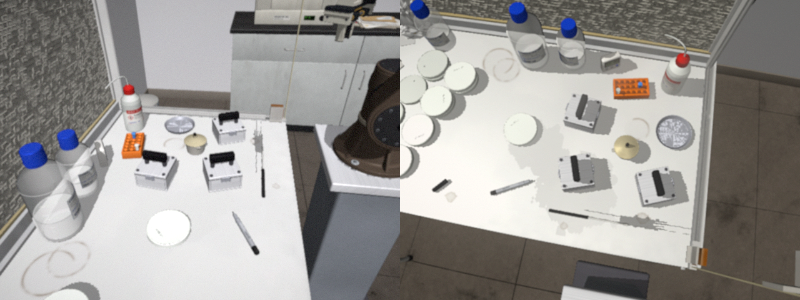

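The side camera shows the gripper outside the pane strip, with everything else untouched. Next I'll swing round the edge.

>>> step_arm(
  moves=[
    [[1,1.9,0,0,4],[1,1.9,0,0,4],[1.25,1.75,0,0,4],[1.25,1.75,0,0,4],[1.25,1.25,0,0,4],[1.25,1.25,0,0,4],[0.75,1.5,0,0,4],[0.75,1.5,0,0,4],[0.75,1.5,0,0,4],[0.75,1.5,0,0,4]],
  ],
)

```text
clock: 3.45
tool_pos: [0.2054, -0.0689, 0.2766]
orientation: [-180.0, -0.0, -35.8]
force: [1.0, -0.7, 0.2]
opening: 0.0401
gripper_force: 0.0
```

>>> step_arm(
  moves=[
    [[1.75,1.5,0,0,4],[1.75,1.5,0,0,4],[2,1,0,0,4],[2,1,0,0,4],[2,1,0,0.1,4],[2,0,0,0.149,4],[2,0,0,0.149,4],[2,0,0,0.149,4],[2,0,0,0.149,4],[0,0,0,0.149,4]],
  ],
)

```text
clock: 4.45
tool_pos: [0.382, -0.0096, 0.2759]
orientation: [180.0, 0.1, 12.9]
force: [-1.4, 0.1, -0.1]
opening: 0.0403
gripper_force: 0.0
```

>>> step_arm(
  moves=[
    [[2,-1,-3,0.081,4.5],[2,-1,-3,0.081,4.5],[1.5,-0.5,-3,0,4.5],[1.2,-0.4,-3,0,4.5],[0,0,-3,0,4.5],[0,0,-1,0,4.5],[0,0,0,0,4.5]],
  ],
)

```text
clock: 5.15
tool_pos: [0.4463, -0.039, 0.1154]
orientation: [-180.0, 0.2, 22.0]
force: [-0.0, -0.3, -0.7]
opening: 0.045
gripper_force: 0.0
```

Run:
```python
from h import *
o=ctrl.get_obs();print({k:np.round(o[k],4) for k in("joint_pos","tool_pos","orientation","clock","force","moment")})
```

```text
{'joint_pos': array([ 2.03547e+01,  5.38090e+00, -3.56371e+01, -1.80000e-03,
       -4.91876e+01,  9.16432e+01]), 'tool_pos': array([ 0.4463, -0.039 ,  0.1154]), 'orientation': array([-179.9928,    0.2055,   21.9967]), 'clock': np.float64(5.15), 'force': array([-0.0321, -0.3307, -0.6821]), 'moment': array([-0.142 ,  0.1055, -0.0216])}
```

>>> step_arm(
  moves=[
    [[0.3,0,-2,0,4.5],[0,0,-2,0,4.5],[0,0,-1.6,0,4.5],[0,0,0,0,4.5],[0,0,0,0,0],[0,0,0,0,0],[0,0,0,0,0],[0,0,0,0,0]],
  ],
)

```text
clock: 5.95
tool_pos: [0.4508, -0.0384, 0.0614]
orientation: [180.0, -0.1, 22.1]
force: [1.7, -3.7, 2.2]
opening: 0.0187
gripper_force: 1.5
```

>>> step_arm(
  moves=[
    [[0,0,1,0,0],[0,0,1.5,0,0],[0,0,1.5,0,0],[0,0,1,0,0],[0,0,0,0,0],[0,0,0,0,0],[0,0,0,0,0]],
  ],
)

```text
clock: 6.65
tool_pos: [0.4496, -0.0387, 0.1099]
orientation: [-180.0, 0.1, 22.1]
force: [-0.4, 0.3, -4.7]
opening: 0.0177
gripper_force: 30.0
```

```bash
cat >> h.py <<'E'
def meas(tag,n=8):
    A=[]
    for i in range(n):
        viewer.snapshot("top"); o=ctrl.get_obs(); A.append(np.r_[o["force"],o["moment"],o["tau"]])
    A=np.array(A); print(tag,o["clock"],"F",A[:,:3].mean(0).round(2),"M",A[:,3:6].mean(0).round(4),"sd",(A[:,3:6].std(0)).round(3),"tau",A[:,6:].mean(0).round(3),"ori",o["orientation"].round(2),"tcp",o["tool_pos"].round(4))
E
python3 -c "
from h import *
meas('C0')"
```

```text
C0 7.05 F [ 0.01 -0.24 -4.83] M [-0.0857  0.1236  0.0199] sd [0.026 0.033 0.019] tau [-3.0000e-03 -3.4110e+01  2.4994e+01  6.1560e+00  6.3000e-02 -0.0000e+00] ori [-1.800e+02  2.000e-02  2.212e+01] tcp [ 0.4502 -0.0386  0.1104]
```

>>> step_arm(
  moves=[
    [[0,0,2,0,0],[0,0,2,0,0],[-0.4,0.9,0,0,0],[-0.8,1.9,0,0,0],[-1.1,2.8,0,0,0],[0,0,0,0,0],[0,0,0,0,0],[0,0,0,0,0],[0,0,0,0,0],[0,0,0,0,0]],
  ],
)

```text
clock: 8.05
tool_pos: [0.4273, 0.0169, 0.1503]
orientation: [180.0, 0.0, 22.1]
force: [0.5, 0.0, -5.0]
opening: 0.0177
gripper_force: 30.0
```

```bash
python3 -c "
from h import *
meas('C+')"
```

```text
C+ 8.45 F [ 0.01  0.17 -5.25] M [-0.178   0.0867 -0.0081] sd [0.029 0.019 0.023] tau [-7.0000e-03 -2.8115e+01  2.7172e+01  6.6430e+00  8.4000e-02  1.0000e-03] ori [180.    -0.    22.12] tcp [0.4273 0.0173 0.1506]
```

>>> step_arm(
  moves=[
    [[0.4,-0.9,0,0,0],[0.8,-1.9,0,0,0],[1.1,-2.8,0,0,0],[0,0,0,0,0],[0,0,0,0,0],[0,0,0,0,0],[0,0,0,0,0],[0,0,0,0,0]],
  ],
)

```text
clock: 9.25
tool_pos: [0.4502, -0.0381, 0.1507]
orientation: [-180.0, -0.0, 22.2]
force: [-0.4, 0.4, -5.2]
opening: 0.0177
gripper_force: 30.0
```

```bash
python3 -c "
from h import *
meas('C-')"
```

```text
C- 9.65 F [-0.06 -0.15 -4.62] M [-0.0564  0.1465 -0.002 ] sd [0.035 0.029 0.029] tau [ 2.0000e-03 -3.1883e+01  2.7213e+01  6.7590e+00  7.2000e-02 -1.0000e-03] ori [-180.      0.     22.14] tcp [ 0.4502 -0.0385  0.1506]
```

The moment shift between the two shakes, (-0.122, -0.060), matches a 0.3 kg ball crossing about 48 mm (predicted -0.131, -0.053). I'll confirm along the bar, reading at the same pose.

>>> step_arm(
  moves=[
    [[0.9,0.4,0,0,0],[1.9,0.8,0,0,0],[2.8,1.1,0,0,0],[0,0,0,0,0],[0,0,0,0,0],[-0.9,-0.4,0,0,0],[-1.9,-0.8,0,0,0],[-2.8,-1.1,0,0,0],[0,0,0,0,0],[0,0,0,0,0]],
  ],
)

```text
clock: 10.65
tool_pos: [0.449, -0.0392, 0.151]
orientation: [-180.0, -0.1, 22.1]
force: [1.0, 0.3, -4.8]
opening: 0.0179
gripper_force: 30.0
```

>>> step_arm(
  moves=[
    [[0,0,0,0,0],[0,0,0,0,0],[0,0,0,0,0]],
  ],
)

```text
clock: 10.95
tool_pos: [0.4506, -0.0385, 0.1505]
orientation: [180.0, -0.0, 22.1]
force: [0.1, 0.7, -4.7]
opening: 0.0179
gripper_force: 30.0
```

```bash
python3 -c "
from h import *
meas('C-v')"
```

```text
C-v 11.35 F [-0.12  0.14 -5.03] M [-0.0187  0.083   0.021 ] sd [0.02  0.029 0.021] tau [-4.0000e-03 -3.1915e+01  2.7152e+01  6.7630e+00  2.0000e-03  0.0000e+00] ori [1.800e+02 1.000e-02 2.213e+01] tcp [ 0.4503 -0.0386  0.1505]
```

>>> step_arm(
  moves=[
    [[-0.9,-0.4,0,0,0],[-1.9,-0.8,0,0,0],[0,0,0,0,0],[0,0,0,0,0],[0.9,0.4,0,0,0],[1.9,0.8,0,0,0],[0,0,0,0,0],[0,0,0,0,0],[0,0,0,0,0],[0,0,0,0,0]],
  ],
)

```text
clock: 12.35
tool_pos: [0.45, -0.0387, 0.1504]
orientation: [-180.0, 0.0, 22.1]
force: [-0.7, 0.7, -4.0]
opening: 0.0178
gripper_force: 30.0
```

```bash
python3 -c "
from h import *
meas('C+v')"
```

```text
C+v 12.75 F [-0.03 -0.28 -4.56] M [-0.0595  0.164   0.0114] sd [0.026 0.023 0.017] tau [ 1.0000e-02 -3.1785e+01  2.7223e+01  6.7580e+00  7.9000e-02 -0.0000e+00] ori [-1.800e+02 -1.000e-02  2.212e+01] tcp [ 0.4502 -0.0386  0.1506]
```

>>> step_arm(
  moves=[
    [[0.4,-0.9,0,0,0],[0.7,-1.8,0,0,0],[0,0,0,0,0],[0,0,0,0,0],[-0.4,0.9,0,0,0],[-0.7,1.8,0,0,0],[0,0,0,0,0],[0,0,0,0,0],[0,0,0,0,0],[0,0,0,0,0]],
  ],
)

```text
clock: 13.75
tool_pos: [0.4503, -0.0387, 0.1506]
orientation: [180.0, -0.0, 22.1]
force: [-0.4, -0.5, -4.2]
opening: 0.0182
gripper_force: 30.0
```

```bash
python3 -c "
from h import *
meas('C+u')"
```

```text
C+u 14.15 F [-0.04  0.02 -4.71] M [-0.1095  0.1094  0.0025] sd [0.039 0.027 0.025] tau [ 4.7000e-02 -3.1937e+01  2.7207e+01  6.6990e+00  5.8000e-02  1.0000e-03] ori [180.     0.    22.11] tcp [ 0.4503 -0.0387  0.1505]
```

The ball's position follows every shake, so the case nearest front right is the loose one. Next I'll turn the gripper narrow-side towards the pane, then move over the pan.

>>> step_arm(
  moves=[
    [[0,1,1,-0.14,0],[0,1,1,-0.14,0],[0,0,1,-0.14,0],[0,0,1,-0.14,0],[0,0,1,-0.14,0],[0,0,0,-0.14,0],[0,0,0,-0.14,0],[0,0,0,-0.14,0],[0,0,0,-0.14,0],[0,0,0,-0.14,0]],
  ],
)

```text
clock: 15.15
tool_pos: [0.4502, -0.0187, 0.2005]
orientation: [180.0, 0.0, -58.4]
force: [-0.0, 0.0, -5.2]
opening: 0.0173
gripper_force: 30.0
```

>>> step_arm(
  moves=[
    [[0,0,0,-0.14,0],[1,0,0,-0.14,0],[2,-0.4,0,-0.06,0],[2.5,-0.6,0,0,0],[2.5,-0.6,0,0,0],[2.5,-0.6,0,0,0],[2.5,-0.6,0,0,0],[2,-0.5,0,0,0],[1.5,-0.4,0,0,0],[1,-0.2,0,0,0]],
  ],
)

```text
clock: 16.15
tool_pos: [0.6261, -0.058, 0.1998]
orientation: [179.9, -0.0, -77.6]
force: [-0.7, -0.0, -4.2]
opening: 0.0181
gripper_force: 30.0
```

>>> step_arm(
  moves=[
    [[0,-0.7,0,0,0],[0,-0.6,0,0,0],[0,0,0,0,0],[0,0,0,0,0],[0,0,0,0,0],[0,0,0,0,0]],
  ],
)

```text
clock: 16.75
tool_pos: [0.6251, -0.0704, 0.2009]
orientation: [-180.0, 0.0, -77.6]
force: [0.5, -0.6, -4.5]
opening: 0.0179
gripper_force: 30.0
```

Run:
```python
from h import *
meas('end')
o=ctrl.get_obs();print(o["joint_pos"].round(1),o["gripper_force"])
im,d,ci=snap("side");im2,d2,ci2=snap("top");W=world(d,ci);np.savez("end.npz",W=W,T=world(d2,ci2))
for w,n in((W,"side"),(world(d2,ci2),"top")):
    m=(abs(w[...,0]-.626)<.12)&(abs(w[...,1]+.06)<.1)&(w[...,2]>.1)&(w[...,2]<.24)
    P=w[m]
    if len(P): print(n,len(P),np.percentile(P,[2,50,98],axis=0).round(3).tolist())
cv2.imwrite("pics/e.png",cv2.convertScaleAbs(cv2.resize(np.hstack([im,im2]),(800,300)),alpha=1.7))
```

```text
end 17.15 F [ 0.05 -0.02 -4.77] M [-0.0256  0.072  -0.0082] sd [0.033 0.031 0.025] tau [-5.0000e-03 -5.5765e+01  3.0385e+01  7.5440e+00  3.0000e-02 -1.0000e-03] ori [180.     0.   -77.56] tcp [ 0.6253 -0.0706  0.2005]
[ 11.3  17.3  -7.6  -0.  -65.2   1.1] 29.999219477176666
side 2300 [[0.575, -0.098, 0.141], [0.617, -0.035, 0.188], [0.666, -0.016, 0.235]]
```

View pics/e.png

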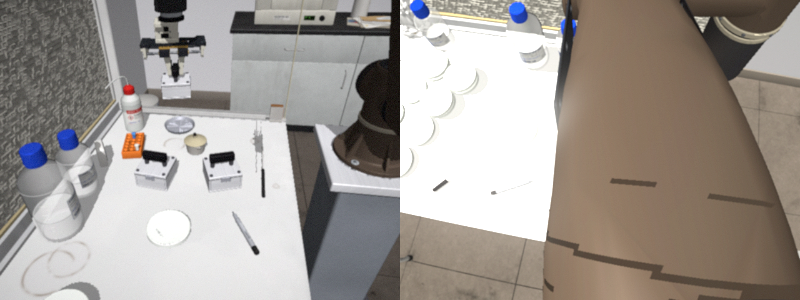

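```bash
python3 -c "
from h import *
for i in range(4): meas('still')"
```

```text
still 17.65 F [-0.24 -0.01 -5.01] M [-0.0496  0.1176 -0.0144] sd [0.02  0.04  0.025] tau [ 5.0000e-03 -5.5718e+01  3.0388e+01  7.5430e+00  3.1000e-02 -0.0000e+00] ori [180.     0.   -77.57] tcp [ 0.6253 -0.0706  0.2005]
still 18.05 F [ 0.01 -0.11 -4.56] M [-0.0508  0.1205  0.0004] sd [0.035 0.025 0.028] tau [ 0.0000e+00 -5.5712e+01  3.0388e+01  7.5440e+00  3.1000e-02  0.0000e+00] ori [180.     0.   -77.57] tcp [ 0.6253 -0.0706  0.2006]
still 18.45 F [-0.24 -0.15 -4.82] M [-0.0568  0.1026 -0.0142] sd [0.012 0.033 0.041] tau [-1.0000e-03 -5.5715e+01  3.0388e+01  7.5440e+00  3.1000e-02  0.0000e+00] ori [-180.     -0.    -77.57] tcp [ 0.6253 -0.0706  0.2006]
still 18.85 F [ 0.1   0.31 -4.79] M [-0.0458  0.1063 -0.0012] sd [0.02  0.03  0.029] tau [ 1.0000e-03 -5.5715e+01  3.0388e+01  7.5440e+00  3.1000e-02  0.0000e+00] ori [180.    -0.   -77.57] tcp [ 0.6253 -0.0706  0.2005]
```

```bash
python3 -c "
from h import *
print(close_job())"
```

```text
the job is handed in; nothing more can be done
None
```

I handed the job in holding the front-right case upright and still over the pan, underside about 14 cm above the worktop; its wrist-force readings shifted with each shake, so its ball is loose. I did not pick up the other two cases (they stand where they were), and I didn't get a verdict back.

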